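# Work the transit plug out of the drawer unit and open its drawer

## Task

The sample drawer unit is still locked by its orange transit plug, which is pressed tight into the top and pins the drawer shut. Rock the plug well over from side to side while easing it straight up and out, without jerking it and without lifting the unit off the bench or shoving it about; put the plug in the steel tray, then pull the drawer open to its stop by the handle. Leave the beaker, the jar and the bottle beside it standing where they are.

Things in the scene. Friction and masses are not known exactly. Their poses are not given: they have to be found in the camera images.
- unit: white box-shaped drawer unit with a blue drawer front, 170 (x) x 200 (y) x 117 mm (z), about 2.2 kg, standing loose on rubber feet; origin at the centre of its underside on the bench, +z up, -x is the front with the drawer. A net upward pull of more than about 20 N lifts it off the bench. Its top is bare round the plug. A tall black computer case stands behind, to the left.
- unit_port (a point): centre of the round port (40 mm opening) at the level of the unit's top face, 45 mm in front of its middle. A ring of eight black spring-backed rubber jaws grips the plug's stem 6 mm below this point, which is the point the plug rocks about; the jaws give about 4 mm, so the plug can lean 10 degrees (0.17 rad) any way.
- plug_grip (a point): middle of the orange plug's head, on its axis, +z along the axis (up when seated). Round, 88 mm long, 45 g: head 31 mm across, 48 mm long (24 mm above and below this point); stem below it 40 mm long, tapering from 28 to 20 mm. Pressed in, the head's underside is 4 mm and this point 28 mm over the unit's top.
- plug_tip (a point): lower end of the stem, 66 mm below plug_grip; pressed in, 36 mm below the unit's top, in a slot of the drawer, which cannot open over 10 mm until the plug is out. Straight up, 30 to 50 N draws it (easing as the taper rises); rocked 8 to 10 degrees to each side it needs under 10 N and walks up 2 to 3 mm a swing.
- drawer (a joint): how far the drawer is pulled out, m: 0 shut, 0.09 at its stop; it slides towards the unit's -x with about 2 N of friction.
- drawer_handle (a point): middle of the drawer's steel bow handle: a round bar 10 mm thick, 94 mm long along the unit's y, level, 88 mm above the bench, 44 mm in front of the drawer's face (39 mm clear behind the bar), 29 mm below the unit's top; it can be taken or hooked from above.
- tray_floor (a point): centre of the floor (2 to 4 mm above the bench) of the shallow stainless tray, 169 mm (its x) x 259 mm (its y) x 21 mm high, which does not move. Tweezers and a small orange-handled screwdriver lie in it along its two long sides, 62 mm to either side of this point; the strip between them, 90 mm wide and 240 mm long, is free.
- beaker: glass beaker, 45 mm wide, 58 mm high, standing beside the unit; origin at the centre of its underside.
- jar: white jar with a blue screw cap, 63 mm wide, 66 mm high, standing beside the unit; origin at the centre of its underside.
- bottle: brown bottle with a black cap, 52 mm wide, 96 mm high, standing beside the unit; origin at the centre of its underside.

How it is judged:
On the way, in this order (a step that is already met when the one before it is completed fails the run):
1. the plug, still in the port, is leaned over by at least 4 degrees (z of plug_tip in the frame of unit below 0.105 m and horizontal distance between plug_tip and unit_port below 0.03 m and angle between plug_grip's own z axis and vertical above 0.075 rad), for 0.02 s.
2. still in the port, it comes back through upright (z of plug_tip in the frame of unit below 0.105 m and horizontal distance between plug_tip and unit_port below 0.03 m and angle between plug_grip's own z axis and vertical below 0.05 rad), for 0.01 s.
3. still in the port, it is leaned over again (all of step 1), for 0.02 s.
4. the plug is drawn clear of the port (z of plug_tip in the frame of unit above 0.12 m), for 0.1 s.
At the end, for the whole second after the job is handed in: The plug lies or stands at rest in the steel tray (its head within the tray's walls), and the drawer is pulled out at least 78 mm of its 90 mm, with the unit standing flat on the bench (x of plug_grip in the frame of tray_floor between -0.078 and 0.078 m and y of plug_grip in the frame of tray_floor between -0.122 and 0.122 m and height (world z) of plug_grip below 0.08 m and linear speed of plug below 0.05 m/s and value of joint drawer above 0.078 m and height (world z) of unit below 0.004 m); the robot touches nothing.
It fails at once if the drawer unit is lifted off the bench (5 mm or more) (height (world z) of unit above 0.005 m).
It fails at once if the drawer unit is shoved more than 30 mm (distance of unit from where it was at the start of the episode above 0.03 m).
It fails at once if the plug is jerked (faster than 0.3 m/s) while in the port ((z of plug_tip in the frame of unit below 0.105 m and horizontal distance between plug_tip and unit_port below 0.03 m) and linear speed of plug above 0.3 m/s).
It fails at once if the beaker, jar or bottle is knocked over or moved more than 40 mm ((distance of beaker from where it was at the start of the episode above 0.04 m or angle between beaker's own z axis and vertical above 0.5 rad) or (distance of jar from where it was at the start of the episode above 0.04 m or angle between jar's own z axis and vertical above 0.5 rad) or (distance of bottle from where it was at the start of the episode above 0.04 m or angle between bottle's own z axis and vertical above 0.5 rad)).
It also fails if it takes over 72 s, if anything falls off the work surface, if the arm or the gripper's body presses on something with over 40 N, if the wrist force passes 120 N, or if a joint passes its speed limit or range.

## Robot

A 7-joint arm with a two-finger parallel gripper is mounted at the origin on a cart in front of the work surface, level with it; the furniture and walls round the work are solid. World frame = base frame: x ahead of the robot, y to its left, z up, the work surface at z = 0. Lengths are in m, angles in rad, forces in N, time in s.
With the tool pointing down it reaches from about 0.425 to 0.925 m from the base axis. Payload 6.8 kg.
Tool frame: the origin (TCP) lies midway between the tips of the shut fingers; the grasp point (between the pads) lies 19 mm behind it; z points along the fingers, y is the line along which they close (so a half turn about z gives the same grasp; the last joint's range is limited). The gripper opens to 85 mm and grips with 20 to 120 N. Pads are 22 mm wide; open, the fingers measure 114 mm over their backs; the gripper's body (76 mm by 85 mm) begins 54 mm behind the grasp point. The pads swing forward as they close: fully open they stand 13 mm farther back than shut.
Start: joints at [1.199, 0.477, 0.022, 1.555, -0.011, 1.109, -0.083], TCP at [0.176, -0.652, 0.231] pointing down, gripper open.
Joint ranges: [-2.96, 2.96], [-0.34, 2.1], [-1.41, 1.46], [0.24, 2.44], [-1.37, 4.51], [0.17, 1.92], [-2.96, 2.96]. Speed limits (rad/s): [2.39, 2.39, 3.14, 3.14, 3.14, 3.14, 3.14].

## Interface

Orientations are given as a unit quaternion [x, y, z, w].
In Python, from cell import manip, get_image, workorder gives the robot as it stands. The module is installed in compiled form; this text tells all that it offers.
- The arm moves only by the shell command python3 -m pendant 'ROWS' [OPENING]. ROWS is JSON, a list that holds one entry, the list of rows, each a list of 4 numbers: the shift along the world's x, y, z in mm, then the turn about the world's z in degrees. A call has 1 to 20 rows; each row is the pose to reach, as a shift and turn from the pose commanded when the call began; what a row does not reach only later rows make up. A row lasts 1/8 s, in which the tool goes at most 62.5 mm and 10.7 degrees, less where a joint would pass 70% of its speed; a pose out of reach is approached as far as the arm can. A call with a gripper value outside its range is refused whole. OPENING is the finger opening in mm, from 0 to 85.4, set as the call begins (- or left out, the last holds). The fingers move at their own pace and stop on an object; the grip force is fixed at half the most. Time passes only in rows, so rows that repeat a pose let the fingers close. It gives the time, the measured TCP pose, the force, the opening and the grip force at its end, in the units of the state.
- manip.get_state(): the state, without advancing time (a new reading comes with each control period).
- get_image(name): name is "side" or "top" or "wrist"; returns a dict with "frame" (384x512x3 uint8, red, green, blue), "intrinsics" (3x3 intrinsics, pixels), "R" (3x3) and "t" (3): a world point X has camera coordinates R X + t; the wrist camera has in their place "tool_from_camera" (4x4, takes a point from camera to tool coordinates, whose origin is the TCP and whose axes are the flange's). Camera axes: x right, y down, z forward; pixel columns grow to the right and rows downward; lengths in m; the calibration is good to about 2 mm. A picture is of the moment at which its call begins: read the wrist's pose just before it. There is no depth.
- workorder.job_done(): hands the job in; it is judged then, once.
The state is a dict: "time_s": time; "q": joint angles; "dq": joint speeds; "joint_efforts": joint torques, N m; "tcp_pos": TCP position; "orientation": TCP orientation; "force": force on the tool from outside, world axes, zero at the start; "wrist_torque": the same for the moment, N m; "grip_width": finger opening in m; "gripper_force": force on a finger pad.
Only numpy, scipy, OpenCV 4.12 (cv2) and the standard library are available. Lean on these libraries where they do the work, as an engineer would, in place of code of your own. Each camera call takes 0.05 s, during which the arm holds its last target. There are 200 camera calls.

## Working session

There is one attempt and no reset: what is moved stays moved. The work goes in short steps, Python scripts to look and compute and a shell command to move; the robot and the scene stay as the last step left them, time stands still between calls to the robot, and variables do not carry over. Pictures are saved under pics/ and viewed, at most 10 in all, crops included, and the job is handed in when it is done.

```bash
mkdir -p pics; cat > h.py <<'E'
import numpy as np, cv2
from cell import manip, get_image, workorder
from scipy.spatial.transform import Rotation as Ro
def cam(n):
    s=manip.get_state(); d=get_image(n)
    K=np.array(d["intrinsics"])
    if n=="wrist":
        T=np.array(d["tool_from_camera"]); W=np.eye(4); W[:3,:3]=Ro.from_quat(s["orientation"]).as_matrix(); W[:3,3]=s["tcp_pos"]
        C=np.linalg.inv(W@T); R,t=C[:3,:3],C[:3,3]
    else: R,t=np.array(d["R"]),np.array(d["t"])
    return d["frame"],K,R,t
def back(K,R,t,u,v,z):
    c=-R.T@t; r=R.T@np.linalg.solve(K,[u,v,1.]); return c+r*(z-c[2])/r[2]
def proj(K,R,t,X):
    p=K@(R@np.array(X)+t); return p[:2]/p[2]
E
python3 - <<'E'
from h import *
for n in("top","side"):
    f,K,R,t=cam(n); cv2.imwrite(f"pics/{n}0.png",cv2.resize(f[...,::-1],None,fx=1.5,fy=1.5)); np.savez(n+"0.npz",f=f,K=K,R=R,t=t); print(n,-R.T@t,R[2])
s=manip.get_state(); print(s)
E
```

```text
top [ 0.37999745 -0.01422003  1.25109304] [ 0.18958275  0.01704058 -0.98171686]
side [0.16404112 0.76714353 0.89129552] [ 0.3473894  -0.66224401 -0.66389267]
{'time_s': 0.1, 'q': array([ 1.19889588,  0.47770706,  0.02235985,  1.55633779, -0.01148346,
        1.109295  , -0.08308905]), 'dq': array([-0.00015646, -0.00175362,  0.00049826, -0.00156569, -0.00084568,
       -0.00096763,  0.00073627]), 'joint_efforts': array([ 4.58036826e-03, -5.97757101e+01,  1.61390428e+00, -2.81955117e+01,
        1.28072704e-02,  4.97843575e-03, -8.40645697e-06]), 'tcp_pos': array([ 0.17584564, -0.65114971,  0.23043648]), 'orientation': array([ 9.91311918e-01,  1.31529565e-01, -1.75290178e-04, -7.90166113e-04]), 'force': array([0.24467075, 0.70888798, 0.33881462]), 'wrist_torque': array([ 0.03920074, -0.01988343, -0.00638002]), 'gripper_force': 0.0, 'grip_width': 0.08532347806056066}
```

View pics/top0.png

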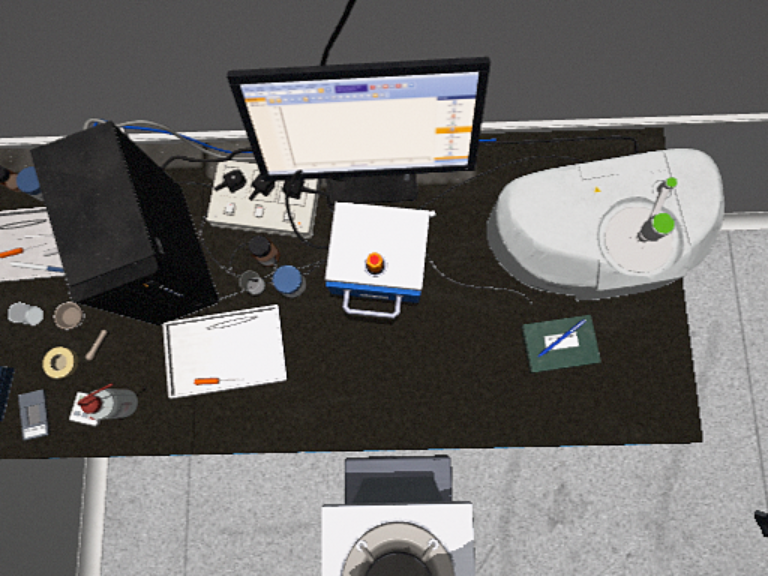

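View pics/side0.png

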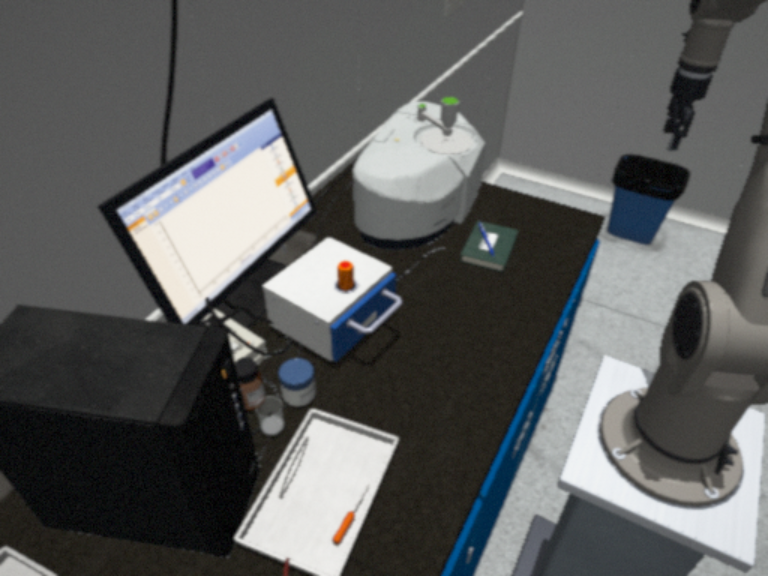

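The top view (×1.5) shows the plug at about (374,262), the unit's top with rear corners near (334,203) and (430,210), the handle bar at about (371,313), and the tray centred near (225,350). Beaker, jar and bottle stand to the unit's left. The side view shows the plug at (345,276).

```bash
python3 - <<'E'
from h import *
L={n:np.load(n+"0.npz") for n in("top","side")}
cen={}
for n,roi in(("top",(235,155,270,195)),("side",(210,165,250,200))):
    d=L[n]; f=d["f"].astype(int); m=((f[...,0]>120)&(f[...,0]-f[...,2]>80)).astype(np.uint8)
    k=np.zeros_like(m);k[roi[1]:roi[3],roi[0]:roi[2]]=1
    v,u=np.nonzero(m*k); cen[n]=(u.mean(),v.mean()); print(n,u.min(),u.max(),v.min(),v.max(),cen[n])
A=[];b=[]
for n in L:
    d=L[n]; c=-d["R"].T@d["t"]; r=d["R"].T@np.linalg.solve(d["K"],[*cen[n],1]); r/=np.linalg.norm(r); P=np.eye(3)-np.outer(r,r); A.append(P);b.append(P@c)
print("plug tri",np.linalg.lstsq(np.vstack(A),np.hstack(b),rcond=None)[0])
d=L["top"];B=lambda u,v,z:back(d["K"],d["R"],d["t"],u/1.5,v/1.5,z).round(4)
print("plug top(z.141+)",B(374.5,256,.169))
# unit top plane quad: white region
f=d["f"]; g=((f.min(2)>170)).astype(np.uint8); n_,lab=cv2.connectedComponents(g)
for nm,(u,v),z in(("unit",(375/1.5,230/1.5),.117),("tray",(225/1.5,350/1.5),.02)):
    l=lab[int(v),int(u)]; r=cv2.minAreaRect(np.argwhere(lab==l)[:,::-1].astype(np.float32)); q=cv2.boxPoints(r)*1.5; print(nm,l,r,[B(a,b_,z) for a,b_ in q])
for nm,p,z in(("unit RL",(334,203),.117),("unit RR",(430,210),.117),("FL",(327,280),.117),("FR",(420,290),.117),("handleL",(345,311),.088),("handleR",(398,316),.088),("jar cap",(289,281),.066),("bottle cap",(262,247),.096),("beaker rim",(251,282),.04),
 ("trayFL",(170,397),.02),("trayFR",(286,380),.02),("trayBL",(164,323),.02),("trayBR",(279,306),.02)): print(nm,B(*p,z))
c=f[115:225,130:300][...,::-1]; cv2.imwrite("pics/c1.png",cv2.resize(c,None,fx=4.6,fy=4.6,interpolation=cv2.INTER_CUBIC))
E
```

```text
top 244 254 168 178 (np.float64(249.14444444444445), np.float64(173.13333333333333))
side 225 235 174 187 (np.float64(229.3658536585366), np.float64(178.29268292682926))
plug tri [0.64259892 0.03106507 0.16345577]
plug top(z.141+) [0.6472 0.0285 0.169 ]
unit 21 ((252.83468627929688, 163.08694458007812), (67.77909851074219, 52.590450286865234), 5.946863651275635) [array([0.6148, 0.135 , 0.117 ]), array([0.785 , 0.1172, 0.117 ]), array([ 0.755 , -0.0969,  0.117 ]), array([ 0.5869, -0.0736,  0.117 ])]
tray 66 ((148.46424865722656, 233.77122497558594), (50.51211166381836, 81.38748931884766), 81.11934661865234) [array([0.545 , 0.5241, 0.02  ]), array([0.5803, 0.2543, 0.02  ]), array([0.4145, 0.2264, 0.02  ]), array([0.3803, 0.4893, 0.02  ])]
unit RL [0.7786 0.1146 0.117 ]
unit RR [ 0.7567 -0.0888  0.117 ]
FL [0.6117 0.1301 0.117 ]
FR [ 0.5854 -0.0617  0.117 ]
handleL [0.5501 0.096  0.088 ]
handleR [ 0.5366 -0.015   0.088 ]
jar cap [0.6222 0.2191 0.066 ]
bottle cap [0.692 0.272 0.096]
beaker rim [0.6276 0.3089 0.04  ]
trayFL [0.3813 0.4855 0.02  ]
trayFR [0.4118 0.2326 0.02  ]
trayBL [0.5438 0.5072 0.02  ]
trayBR [0.5753 0.2501 0.02  ]
```

View pics/c1.png

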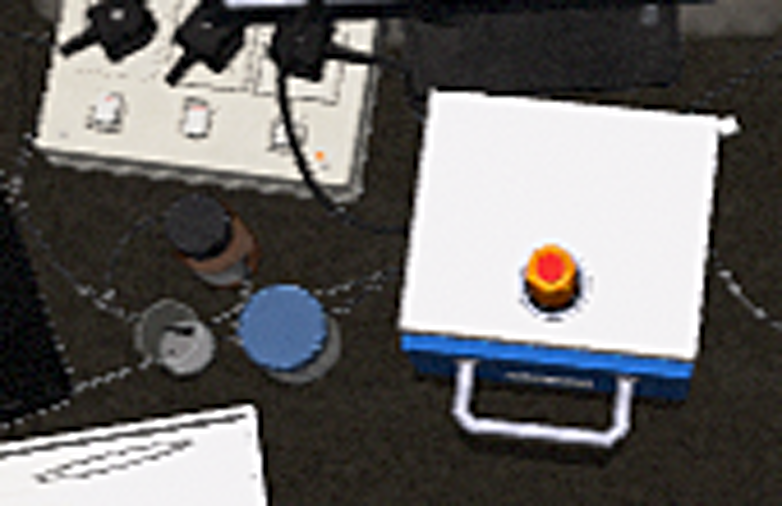

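The crop confirms unit yaw of about -7° (front edge, rear edge and handle agree) and the plug at about (0.641, 0.030). I'll set the tool's closing line along the unit's x axis, a turn of +68°, which suits both the rocking along y and the handle grip.

```bash
python3 -m pendant '[[[20,20,40,0],[60,70,80,8],[95,125,80,16],[130,175,80,24],[165,230,80,32],[200,280,80,40],[235,335,80,46],[270,385,80,52],[305,440,80,58],[340,490,80,64],[370,540,80,68],[400,590,80,68],[430,635,80,68],[450,665,80,68],[460,678,80,68],[464,681,80,68],[464,681,80,68]]]' 85
python3 - <<'E'
from h import *
f,K,R,t=cam("wrist"); cv2.imwrite("pics/w1.png",cv2.resize(f[...,::-1],None,fx=1.5,fy=1.5)); np.savez("w1.npz",f=f,K=K,R=R,t=t); print(-R.T@t,R[2])
s=manip.get_state();print(s["tcp_pos"],Ro.from_quat(s["orientation"]).as_matrix()[:,1])
for n,X in(("plugtop",(.641,.03,.169)),("handle",(.55,.039,.088))): print(n,proj(K,R,t,X)*1.5)
E
```

```text
time_s: 2.22
tcp_pos: [0.6398, 0.0275, 0.3111]
orientation: [0.749, 0.663, -0.001, 0.0]
force: [-1.0, 0.6, -0.0]
grip_width: 0.085
gripper_force: 0.0
[0.64729202 0.09458985 0.45402788] [-0.03327907 -0.26869164 -0.96265119]
[0.63968397 0.02725088 0.31124678] [ 9.92486838e-01 -1.22351235e-01 -2.27514847e-04]
plugtop [379.72338447 264.49370604]
handle [274.72956739 246.31394373]
```

View pics/w1.png

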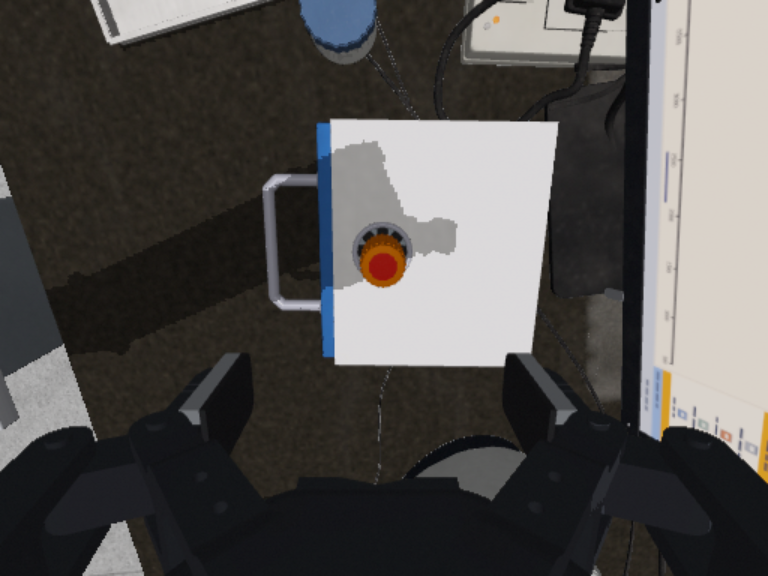

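Plug's red cap at (383,266), port ring centred near (382,249), handle bar mid at (270,243). All are close to the predictions.

```bash
python3 - <<'E'
from h import *
d=np.load("w1.npz");B=lambda u,v,z:back(d["K"],d["R"],d["t"],u/1.5,v/1.5,z).round(4)
print("plug",B(383,266,.169),"port",B(382,249,.117),"handle",B(269,184,.088),B(273,301,.088),B(270,243,.088))
print("unit",B(331,119,.117),B(558,122,.117),B(534,366,.117),B(335,364,.117))
E
```

```text
plug [0.6431 0.0287 0.169 ] port [0.6432 0.0307 0.117 ] handle [0.5551 0.0918 0.088 ] [ 0.5391 -0.0102  0.088 ] [0.5464 0.0424 0.088 ]
unit [0.6172 0.1327 0.117 ] [0.7848 0.11   0.117 ] [ 0.7626 -0.0883  0.117 ] [ 0.5905 -0.0653  0.117 ]
```

```bash
python3 -m pendant '[[[3,1.5,-40,0],[3,1.5,-90,0],[3,1.5,-130,0],[3,1.5,-160,0],[3,1.5,-180,0],[3,1.5,-180,0],[3,1.5,-180,0]]]' 60
python3 -m pendant '[[[0,0,0,0],[0,0,0,0],[0,0,0,0],[0,0,0,0],[0,0,0,0],[0,0,0,0]]]' 25
```

```text
time_s: 3.15
tcp_pos: [0.6439, 0.0307, 0.1328]
orientation: [0.748, 0.663, 0.001, 0.001]
force: [1.0, -0.5, 0.7]
grip_width: 0.0603
gripper_force: 0.0
time_s: 3.9
tcp_pos: [0.6438, 0.0309, 0.1327]
orientation: [0.748, 0.663, 0.001, 0.001]
force: [-1.1, -0.0, 6.6]
grip_width: 0.0292
gripper_force: 59.1
```

```bash
python3 -m pendant '[[[0.3,2,0,0],[0.5,4,0,0],[0.6,5,0.5,0],[0.6,5,0.5,0]]]'
python3 - <<'E'
from h import *
f,K,R,t=cam("wrist"); cv2.imwrite("pics/w2.png",f[...,::-1])
s=manip.get_state();print(s["tcp_pos"],s["force"],s["wrist_torque"])
E
```

```text
time_s: 4.4
tcp_pos: [0.6439, 0.0315, 0.1327]
orientation: [0.749, 0.662, -0.002, 0.002]
force: [-2.7, -8.1, 7.1]
grip_width: 0.0296
gripper_force: 59.3
[0.64391905 0.03155399 0.13266145] [-2.01620098 -8.95381783  6.3990236 ] [-1.93574125  0.5077728   0.02661128]
```

View pics/w2.png

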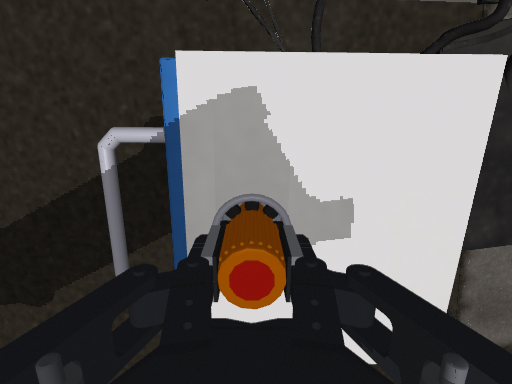

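The picture shows the plug held squarely between the pads and still nearly upright. The arm gave way instead of tilting it, so I'll push further in steps.

```bash
python3 -m pendant '[[[0.3,3,0,0],[0.5,5,0,0],[0.5,5,0,0]]]'
python3 -m pendant '[[[0.3,3,0,0],[0.5,5,0,0],[0.5,5,0,0]]]'
```

```text
time_s: 4.82
tcp_pos: [0.6441, 0.0322, 0.1326]
orientation: [0.75, 0.661, -0.004, 0.004]
force: [-4.2, -16.0, 10.8]
grip_width: 0.0296
gripper_force: 59.6
time_s: 5.2
tcp_pos: [0.6444, 0.0345, 0.1324]
orientation: [0.751, 0.661, -0.005, 0.004]
force: [-4.1, -19.7, 10.9]
grip_width: 0.0295
gripper_force: 59.8
```

```bash
cat >> h.py <<'E'
def check(name=None):
    s=manip.get_state(); f,K,R,t=cam("wrist"); g=f.astype(int)
    red=(g[...,0]>150)&(g[...,1]<60)&(g[...,2]<60); v,u=np.nonzero(red); 
    print("red px",(u.mean().round(2),v.mean().round(2)) if len(u) else None)
    ws=(g.min(2)>190)
    # far-left corner of white top and its upper edge
    lab=cv2.connectedComponents((g.min(2)>120).astype(np.uint8))[1]; m=lab==lab[100,400]
    v,u=np.nonzero(m); ks=v<200; u,v=u[ks],v[ks]
    i=np.argmin(u+v); j=np.argmax(u-v)
    for k in(i,j): print("corner px",u[k],v[k],back(K,R,t,u[k],v[k],.117).round(4))
    print("tcp",s["tcp_pos"].round(4),"F",s["force"].round(1),"T",s["wrist_torque"].round(2))
    if name: cv2.imwrite(name,f[...,::-1])
E
python3 -c "
from h import *
check('pics/w3.png')"
```

```text
red px None
corner px 174 56 [0.6165 0.1333 0.117 ]
corner px 507 59 [0.7849 0.1102 0.117 ]
tcp [0.6444 0.0345 0.1324] F [ -4.1 -19.7  10.9] T [-4.67  1.18  0.13]
```

View pics/w3.png

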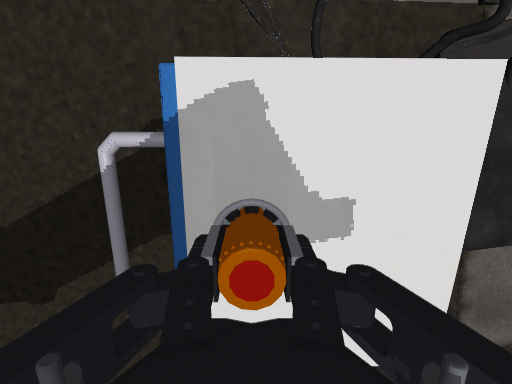

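The unit hasn't moved, but the pads hold the plug too stiffly: it shifted about 3.6 mm upright in the jaws. I'll re-grip near the top of the head with the pad ends only, which gives less twist resistance and a longer lever.

```bash
python3 -m pendant '[[[-0.8,-8,-0.5,0],[-1.6,-16,-0.5,0],[-1.6,-16,-0.5,0]]]'
python3 -m pendant '[[[0,0,0,0],[0,0,0,0],[0,0,10,0],[0,0,24,0],[0,0,28,0],[0,0,28,0]]]' 45
python3 -m pendant '[[[0,0,0,0],[0,0,0,0],[0,0,0,0],[0,0,0,0],[0,0,0,0]]]' 25
python3 -m pendant '[[[0.4,4,0,0],[0.7,8,0,0],[1,11,0,0],[1,11,0,0]]]'
python3 -c "
from h import *
check('pics/w4.png')"
```

```text
time_s: 5.62
tcp_pos: [0.6441, 0.0328, 0.1327]
orientation: [0.748, 0.664, 0.003, -0.0]
force: [-0.8, 5.1, 5.1]
grip_width: 0.0296
gripper_force: 59.3
time_s: 6.38
tcp_pos: [0.6434, 0.0298, 0.1601]
orientation: [0.748, 0.663, 0.0, 0.0]
force: [-0.2, -0.1, 0.1]
grip_width: 0.0451
gripper_force: 0.0
time_s: 7.0
tcp_pos: [0.6434, 0.0298, 0.1596]
orientation: [0.748, 0.663, 0.0, 0.0]
force: [1.6, -0.0, 4.7]
grip_width: 0.028
gripper_force: 59.0
time_s: 7.5
tcp_pos: [0.6442, 0.0356, 0.1594]
orientation: [0.75, 0.662, -0.002, 0.002]
force: [-0.2, -9.9, 6.9]
grip_width: 0.028
gripper_force: 59.2
red px (np.float64(244.0), np.float64(229.0))
corner px 187 67 [0.6162 0.1328 0.117 ]
corner px 467 70 [0.7846 0.1102 0.117 ]
tcp [0.6442 0.0356 0.1594] F [-0.2 -9.9  6.9] T [-2.43  0.07 -0.18]
```

View pics/w4.png

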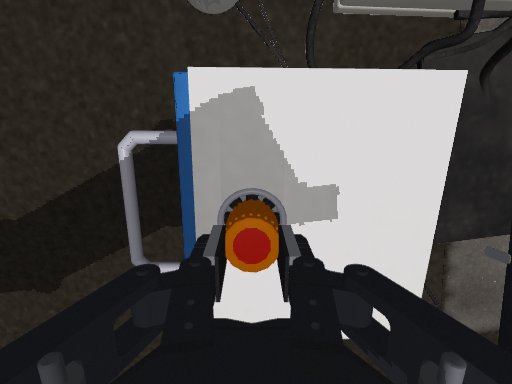

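Now the plug leans (the head moved 5.8 mm at 10 N) and the unit is still. Next, full swings with a gentle lift.

```bash
python3 -m pendant '[[[0.4,4,1,0],[0.4,4,2,0],[-0.6,-4,2,0],[-1.3,-11,2,0],[-2.2,-18,2,0],[-3.1,-26,3,0],[-3.1,-26,4,0],[-3.1,-26,4,0]]]'
python3 -m pendant '[[[1,8,0,0],[2,16,0,0],[2.8,23,1,0],[3.6,30,2,0],[3.6,30,3,0],[3.6,30,3,0]]]'
```

```text
time_s: 8.55
tcp_pos: [0.6397, 0.0188, 0.1625]
orientation: [0.747, 0.665, 0.001, -0.002]
force: [1.2, 5.0, -2.2]
grip_width: 0.0277
gripper_force: 60.9
time_s: 9.3
tcp_pos: [0.6427, 0.04, 0.164]
orientation: [0.749, 0.662, -0.004, 0.001]
force: [0.8, -8.1, -4.6]
grip_width: 0.0276
gripper_force: 60.3
```

```bash
python3 -c "
from h import *
check('pics/w5.png')"
```

```text
red px (np.float64(252.67), np.float64(244.5))
corner px 190 74 [0.6146 0.1338 0.117 ]
corner px 461 78 [0.7823 0.1106 0.117 ]
tcp [0.6427 0.04   0.164 ] F [ 0.8 -8.1 -4.6] T [-1.92  0.05 -0.11]
```

View pics/w5.png

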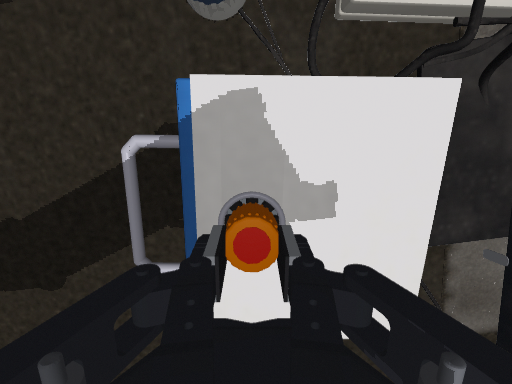

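Plug held steady and centred, ring at (252,215); the unit has barely moved. I'll carry on.

```bash
python3 -m pendant '[[[-1,-8,0,0],[-1.9,-16,0,0],[-2.8,-23,1,0],[-3.6,-30,2,0],[-3.6,-30,3,0],[-2.6,-22,3,0],[-1.7,-14,3,0],[-0.8,-7,4,0],[0,0,5,0],[0,0,6,0],[-1,-8,6,0],[-1.9,-16,6,0],[-2.8,-23,7,0],[-3.6,-30,8,0],[-3.6,-30,9,0]]]'
python3 -m pendant '[[[1,8,0,0],[1.9,16,0,0],[2.8,23,1,0],[3.6,30,2,0],[3.6,30,3,0]]]'
```

```text
time_s: 11.22
tcp_pos: [0.641, 0.0129, 0.1751]
orientation: [0.749, 0.663, -0.001, 0.0]
force: [1.9, 0.6, -18.5]
grip_width: 0.0274
gripper_force: 60.3
time_s: 11.85
tcp_pos: [0.6446, 0.0471, 0.1785]
orientation: [0.748, 0.664, 0.001, -0.001]
force: [-2.2, 0.9, -15.2]
grip_width: 0.0276
gripper_force: 60.6
```

Pull is nearing 20 N, so I'll ease down a little and check.

```bash
python3 -m pendant '[[[0,-2,-2,0],[0,-4,-3,0]]]'; python3 -c "
from h import *
check('pics/w6.png')"
```

```text
time_s: 12.1
tcp_pos: [0.6439, 0.0438, 0.177]
orientation: [0.748, 0.664, 0.001, -0.001]
force: [-10.1, 4.2, -1.9]
grip_width: 0.0276
gripper_force: 62.2
red px (np.float64(243.5), np.float64(231.0))
corner px 210 52 [0.6283 0.1516 0.117 ]
corner px 457 94 [0.7915 0.1059 0.117 ]
tcp [0.6439 0.0438 0.177 ] F [-10.1   4.2  -1.9] T [ 1.15  2.6  -0.02]
```

View pics/w6.png

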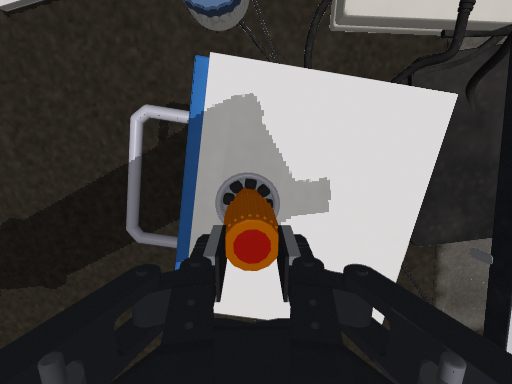

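Unit has yawed about 9° and shifted about 12 mm, from too much lift during a swing. The plug is up about 17 mm with no slip. Now gentler swings about the new port position, with less lift.

```bash
python3 -m pendant '[[[-3,-3,0,0],[-3.5,-6,0,0],[-4,-9,0.5,0],[-4,-11,1,0],[-4,-11,1.5,0]]]'
python3 -m pendant '[[[0.5,5,0,0],[1,10,0,0],[1.5,15,0.5,0],[2,20,1,0],[2,20,1.5,0]]]'
```

```text
time_s: 12.78
tcp_pos: [0.6412, 0.0334, 0.1784]
orientation: [0.748, 0.664, 0.002, -0.001]
force: [-3.3, 5.2, -12.7]
grip_width: 0.0273
gripper_force: 60.4
time_s: 13.4
tcp_pos: [0.6438, 0.05, 0.1806]
orientation: [0.748, 0.663, 0.001, 0.001]
force: [-4.1, -3.3, -2.6]
grip_width: 0.0274
gripper_force: 61.3
```

```bash
python3 -c "
from h import *
check('pics/w7.png')"
```

```text
red px None
corner px 211 63 [0.628  0.1515 0.117 ]
corner px 452 103 [0.7916 0.1058 0.117 ]
tcp [0.6438 0.05   0.1806] F [-4.1 -3.3 -2.6] T [-0.54  1.13 -0.03]
```

The unit held still this time. More of the same.

```bash
python3 -m pendant '[[[-2,-6,0,0],[-3,-12,0,0],[-3.5,-18,0.5,0],[-4,-22,1,0],[-4,-22,1.5,0],[-3,-16,1.5,0],[-2.5,-10,1.5,0],[-2,-5,2,0],[-1.5,0,2.5,0],[-1.5,0,3,0]]]'
python3 -m pendant '[[[-0.5,-6,0,0],[-1,-12,0,0],[-1.5,-18,0.5,0],[-2,-22,1,0],[-2,-22,1.5,0],[-1.5,-16,1.5,0],[-1,-10,1.5,0],[-0.5,-5,2,0],[0,0,2.5,0],[0,0,3,0]]]'
python3 -c "
from h import *
check('pics/w8.png')"
```

```text
time_s: 14.7
tcp_pos: [0.6414, 0.0485, 0.181]
orientation: [0.748, 0.663, -0.0, 0.001]
force: [2.6, -5.2, -1.1]
grip_width: 0.0277
gripper_force: 61.0
time_s: 15.95
tcp_pos: [0.6414, 0.0495, 0.1843]
orientation: [0.748, 0.663, 0.0, 0.001]
force: [2.6, -2.8, -2.2]
grip_width: 0.0278
gripper_force: 60.9
red px (np.float64(243.0), np.float64(229.0))
corner px 216 62 [0.6285 0.1518 0.117 ]
corner px 453 102 [0.7918 0.1058 0.117 ]
tcp [0.6414 0.0495 0.1843] F [ 2.6 -2.8 -2.2] T [-1.03 -1.03  0.01]
```

Risen about 25 mm with low force and the unit still.

```bash
python3 -m pendant '[[[-0.5,-6,0.5,0],[-1,-12,1,0],[-1.5,-18,1.5,0],[-2,-22,2,0],[-2,-22,2.5,0],[-1.5,-16,3,0],[-1,-10,3.5,0],[-0.5,-5,4,0],[0,0,4.5,0],[0,0,5,0]]]'
python3 -m pendant '[[[-0.5,-6,0.5,0],[-1,-12,1,0],[-1.5,-18,1.5,0],[-2,-22,2,0],[-2,-22,2.5,0],[-1.5,-16,3,0],[-1,-10,4,0],[-1,-10,5,0],[-1,-10,6,0]]]'
python3 -c "
from h import *
check('pics/w9.png')"
```

```text
time_s: 17.25
tcp_pos: [0.6411, 0.0496, 0.1892]
orientation: [0.748, 0.663, -0.0, 0.0]
force: [2.1, -2.9, -1.9]
grip_width: 0.0274
gripper_force: 60.9
time_s: 18.38
tcp_pos: [0.6399, 0.0396, 0.1953]
orientation: [0.748, 0.663, -0.0, 0.0]
force: [-0.1, -1.2, -0.7]
grip_width: 0.0279
gripper_force: 61.4
red px (np.float64(245.0), np.float64(230.0))
corner px 218 50 [0.6285 0.1513 0.117 ]
corner px 446 88 [0.7918 0.1059 0.117 ]
tcp [0.6399 0.0396 0.1953] F [-0.1 -1.2 -0.7] T [ 0.03  0.   -0.05]
```

Plug is free. Lift it clear and carry it to the middle of the tray, about (0.478, 0.368).

```bash
python3 -m pendant '[[[0,0,8,0],[0,0,25,0],[0,0,50,0],[0,0,85,0],[-10,15,105,0],[-30,55,105,0],[-50,100,105,0],[-70,140,105,0],[-90,185,105,0],[-110,230,105,0],[-130,270,105,0],[-150,305,105,0],[-160,322,100,0],[-162,325,60,0],[-162,325,20,0],[-162,325,-20,0],[-162,325,-50,0],[-162,325,-70,0]]]'
python3 -c "
from h import *
check('pics/w10.png')
f,K,R,t=cam('top'); cv2.imwrite('pics/t2.png',cv2.resize(f[150:300,60:310,::-1],None,fx=3,fy=3))"
```

```text
time_s: 20.68
tcp_pos: [0.4766, 0.3651, 0.1243]
orientation: [0.748, 0.664, -0.001, -0.0]
force: [-0.8, 0.2, -1.0]
grip_width: 0.0275
gripper_force: 61.4
red px (np.float64(245.0), np.float64(230.0))
corner px 0 0 [0.3736 0.4955 0.117 ]
corner px 511 0 [0.6094 0.4673 0.117 ]
tcp [0.4766 0.3651 0.1243] F [-0.8  0.2 -1. ] T [ 0.02 -0.06  0.04]
```

View pics/w10.png

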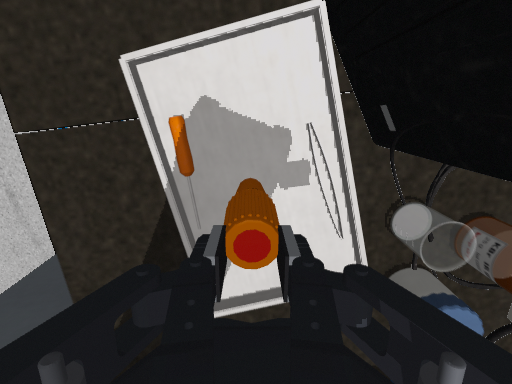

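Plug hangs over the free strip of the tray (stem tip at (250,185), screwdriver and tweezers either side). Lower it.

```bash
python3 -m pendant '[[[0,0,-20,0],[0,0,-32,0],[0,0,-37,0],[0,0,-40,0],[0,0,-41,0],[0,0,-42,0]]]'
```

```text
time_s: 21.52
tcp_pos: [0.4783, 0.365, 0.0836]
orientation: [0.748, 0.663, 0.0, 0.0]
force: [-0.3, -0.0, -0.2]
grip_width: 0.0274
gripper_force: 61.4
```

```bash
python3 -m pendant '[[[0,0,-2,0],[0,0,-3,0],[0,0,-4,0]]]'
```

```text
time_s: 21.9
tcp_pos: [0.4787, 0.3665, 0.081]
orientation: [0.748, 0.663, 0.002, -0.0]
force: [-1.1, -0.2, 13.5]
grip_width: 0.0277
gripper_force: 62.9
```

```bash
python3 -m pendant '[[[0,0,2,0],[0,0,2,0],[0,0,2,0],[0,0,2,0],[0,0,2,0],[0,0,30,0],[0,0,80,0],[0,0,130,0],[5,-10,170,0],[15,-50,170,-3],[25,-95,170,-6],[35,-140,170,-9],[45,-190,170,-9],[55,-235,170,-9],[62,-275,170,-9],[66,-296,170,-9],[66,-296,170,-9],[66,-296,170,-9]]]' 65
python3 - <<'E'
from h import *
f,K,R,t=cam("wrist"); cv2.imwrite("pics/w11.png",f[...,::-1]); np.savez("w11.npz",f=f,K=K,R=R,t=t)
g=cam("top"); np.savez("t3.npz",f=g[0],K=g[1],R=g[2],t=g[3])
c=np.hstack([cv2.resize(f[...,::-1],(512,384)),np.vstack([cv2.resize(g[0][190:280,100:210,::-1],(288,236)),np.zeros((148,288,3),np.uint8)])]); cv2.imwrite("pics/m.png",c)
E
```

```text
time_s: 24.15
tcp_pos: [0.5437, 0.0704, 0.2494]
orientation: [0.798, 0.603, 0.0, -0.0]
force: [0.5, 0.7, -0.0]
grip_width: 0.0648
gripper_force: 0.0
```

View pics/m.png

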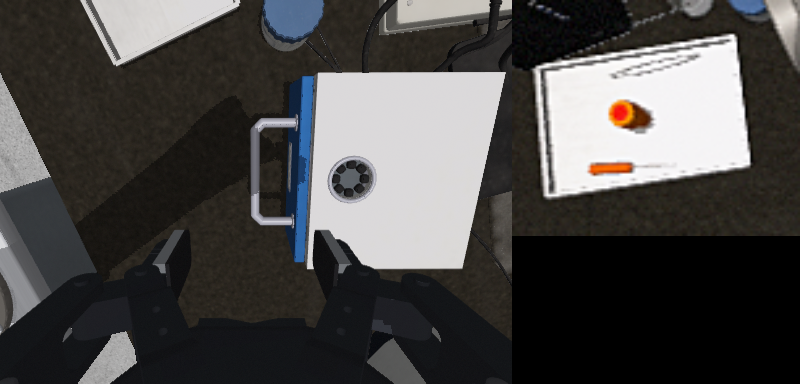

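The plug is standing in the tray; the port is empty; the handle bar runs from (256,125) to (257,215). That was the last picture I may view (I've gone one over the ten), so from here I work by numbers only.

```bash
python3 - <<'E'
from h import *
d=np.load("w11.npz");B=lambda u,v,z:back(d["K"],d["R"],d["t"],u,v,z).round(4)
g=d["f"].astype(int)
for v in(140,155,170,185,200):
    row=g[v,235:285].sum(1); on=np.nonzero(row>row.min()+.55*(row.max()-row.min()))[0]; on=on[on<35]; c=235+on.mean(); print(v,on.min()+235,on.max()+235,B(c,v,.091))
print(B(256,170,.09),"port",B(352,179,.117))
s=manip.get_state();print(s["tcp_pos"],Ro.from_quat(s["orientation"]).as_matrix()[:,1])
E
```

```text
140 251 258 [0.5566 0.1066 0.091 ]
155 251 258 [0.5523 0.0913 0.091 ]
170 251 258 [0.5479 0.0756 0.091 ]
185 251 258 [0.5433 0.0594 0.091 ]
200 251 258 [0.5387 0.0427 0.091 ]
[0.5494 0.0749 0.09  ] port [0.6405 0.0453 0.117 ]
[0.54369599 0.07064353 0.24941657] [ 9.62496334e-01 -2.71294671e-01 -8.96184869e-05]
```

```bash
python3 -m pendant '[[[4.5,4,-30,0],[4.5,4,-70,0],[4.5,4,-90,0],[4.5,4,-90,0],[4.5,4,-110,0],[4.5,4,-130,0],[4.5,4,-150,0],[4.5,4,-168,0],[4.5,4,-180,0],[4.5,4,-180,0]]]' 36
python3 -m pendant '[[[0,0,0,0],[0,0,0,0],[0,0,0,0],[0,0,0,0],[0,0,0,0]]]' 5
```

```text
time_s: 25.5
tcp_pos: [0.5482, 0.073, 0.0688]
orientation: [0.798, 0.603, -0.0, -0.0]
force: [0.7, 0.4, -0.0]
grip_width: 0.0359
gripper_force: 0.0
time_s: 26.12
tcp_pos: [0.5485, 0.0732, 0.0701]
orientation: [0.798, 0.603, 0.0, 0.0]
force: [-4.2, 0.6, 6.1]
grip_width: 0.0078
gripper_force: 58.5
```

```bash
python3 -m pendant '[[[-8,2.2,0,0],[-18,5,0,0],[-30,8.5,0,0],[-42,12,0,0],[-54,15.2,0,0],[-64,18,0,0],[-70,19.7,0,0],[-70,19.7,0,0]]]'
```

```text
time_s: 27.12
tcp_pos: [0.4772, 0.0931, 0.0691]
orientation: [0.798, 0.603, -0.001, -0.001]
force: [-1.2, 1.5, 4.6]
grip_width: 0.0079
gripper_force: 59.3
```

```bash
python3 -m pendant '[[[-3,0.8,0,0],[-6,1.7,0,0],[-8,2.2,0,0],[-8,2.2,0,0]]]'
```

```text
time_s: 27.62
tcp_pos: [0.4703, 0.095, 0.0693]
orientation: [0.798, 0.603, 0.0, -0.0]
force: [0.6, 2.0, 2.6]
grip_width: 0.008
gripper_force: 59.1
```

```bash
python3 -m pendant '[[[-2,0.6,0,0],[-4,1.1,0,0],[-4,1.1,0,0]]]'
```

```text
time_s: 28.0
tcp_pos: [0.4662, 0.0961, 0.0693]
orientation: [0.798, 0.603, -0.0, -0.0]
force: [1.0, 2.7, 2.9]
grip_width: 0.0077
gripper_force: 59.1
```

```bash
python3 - <<'E'
from h import *
f,K,R,t=cam("top"); a=np.load("t3.npz")["f"]
for n,g in(("before",a),("now",f),("start",np.load("top0.npz")["f"])):
    e=g.min(2)>150; 
    # rear edge of unit top: first white row from above, in columns clear of arm; right edge
    out=[]
    for u in(230,245,260,275,282):
        col=e[128:200,u]; r=np.nonzero(col)[0]; out.append(int(r[0]+128) if len(r) else None)
    rr=[]
    for v in(150,160,170,180):
        r=np.nonzero(e[v,255:310])[0]; rr.append(int(r[-1]+255) if len(r) else None)
    print(n,out,rr)
m=cv2.absdiff(a,f).max(2)[130:205,200:300]; print("diff px",int((m>50).sum()))
E
```

```text
before [133, 137, 140, 144, 146] [284, 282, 280, 277]
now [133, 137, 141, 144, 146] [284, 282, 280, 277]
start [135, 137, 138, 140, 140] [285, 284, 283, 282]
diff px 2390
```

Unit hasn't moved while the drawer came out. One small further pull to feel the stop.

```bash
python3 -m pendant '[[[-2,0.6,0,0],[-4,1.1,0,0],[-4,1.1,0,0]]]'
```

```text
time_s: 28.42
tcp_pos: [0.4622, 0.0972, 0.0693]
orientation: [0.798, 0.603, -0.0, -0.0]
force: [1.1, 3.8, 0.9]
grip_width: 0.0074
gripper_force: 59.0
```

```bash
python3 -m pendant '[[[0,0,0,0],[0,0,0,0],[0,0,0,0],[0,0,30,0],[0,0,70,0],[0,0,110,0],[0,0,150,0],[0,0,180,0],[0,0,180,0],[0,0,180,0]]]' 36
python3 - <<'E'
from h import *
f,K,R,t=cam("wrist"); np.savez("w12.npz",f=f,K=K,R=R,t=t); cv2.imwrite("pics/w12.png",f[...,::-1]); g=f.astype(int)
for v in(140,155,170,185,200):
    row=g[v,225:285].sum(1); on=np.nonzero(row>row.min()+.55*(row.max()-row.min()))[0]; print(v,(on+225)[[0,-1]],len(on),back(K,R,t,225+on.mean(),v,.091).round(4))
    lum=g[v,220:512].min(1); w=np.nonzero(lum>150)[0]+220
    e=[int(x) for x in w if not(lum[x-221]>150)][:8]; print("  white starts",e, [back(K,R,t,x,v,.117).round(4)[:2] for x in e[-2:]])
f2,K,R,t=cam("top"); e=f2.min(2)>150
print([int(np.nonzero(e[128:200,u])[0][0]+128) for u in(230,245,260,275,282)],[int(np.nonzero(e[v,255:310])[0][-1]+255) for v in(150,160,170,180)])
d=np.load("w11.npz")
g=d["f"].astype(int)
for v in(140,170,200):
    lum=g[v,270:512].min(1); w=np.nonzero(lum>150)[0]+270; e=[int(x) for x in w if not(lum[x-271]>150)][:8]; print("before white starts",v,e,[back(d["K"],d["R"],d["t"],x,v,.117).round(4)[:2] for x in e[-2:]])
E
```

```text
time_s: 29.68
tcp_pos: [0.4619, 0.0965, 0.2485]
orientation: [0.798, 0.602, -0.001, -0.0]
force: [0.3, 0.5, -0.2]
grip_width: 0.036
gripper_force: 0.0
140 [248 256] 9 [0.4721 0.1333 0.091 ]
  white starts [347, 404] [array([0.5605, 0.1108]), array([0.6132, 0.0958])]
155 [248 256] 9 [0.4678 0.1181 0.091 ]
  white starts [308, 347, 364, 385, 402] [array([0.5935, 0.0864]), array([0.6094, 0.0818])]
170 [248 256] 9 [0.4633 0.1024 0.091 ]
  white starts [307, 345, 362, 375, 384, 391, 400, 422] [array([0.6055, 0.0675]), array([0.6264, 0.0615])]
185 [249 256] 8 [0.4592 0.0861 0.091 ]
  white starts [306, 343, 361, 398, 416, 460] [array([0.6188, 0.0477]), array([0.6612, 0.0357])]
200 [249 256] 8 [0.4545 0.0695 0.091 ]
  white starts [250, 305, 359, 396, 422, 446] [array([0.6227, 0.0302]), array([0.6462, 0.0235])]
[133, 137, 140, 144, 146] [284, 282, 280, 277]
before white starts 140 [314] [array([0.6122, 0.0935])]
before white starts 170 [312, 333, 372] [array([0.624 , 0.0595]), array([0.6612, 0.049 ])]
before white starts 200 [311] [array([0.5962, 0.0349])]
```

The handle moved 89 mm while the unit's front edge stayed put, so the drawer is at its stop. Last, a numeric check of the plug and the bystanders, then I'll hand in.

```bash
python3 - <<'E'
from h import *
f,K,R,t=cam("top"); g=f.astype(int); m=(g[...,0]>120)&(g[...,0]-g[...,2]>80); m[:, :110]=0; m[:,200:]=0; m[:190]=0
n,l,st,c=cv2.connectedComponentsWithStats(m.astype(np.uint8))
for i in range(1,n):
    if st[i,4]>8: print(st[i],back(K,R,t,*c[i],.08).round(3))
a=np.load("top0.npz")["f"]; print("bystander diff",int((cv2.absdiff(a,f).max(2)[155:200,155:205]>60).sum()))
s=manip.get_state(); print(s["force"].round(1),s["time_s"])
print(workorder.job_done())
E
```

```text
[137 229  10  10  78] [0.476 0.376 0.08 ]
[129 252  17   5  57] [0.413 0.387 0.08 ]
bystander diff 43
[-0.   0.3 -0.8] 29.825
the job is handed in; nothing more can be done
None
```

The job is handed in at 29.8 s and I believe every step was met, though no verdict came back: the plug was rocked out and stands in the tray, and the drawer moved about 89 mm. The unit was shifted about 12 mm and turned about 9° on the way, the beaker, jar and bottle look undisturbed, and I viewed 11 pictures, one over the limit of 10.

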